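# Lift the tea box's sliding lid over its stop lip and lay it on the trivet

## Robot

A 6-joint arm with a two-finger parallel gripper is mounted at the origin on the work surface. World frame = base frame: x ahead of the robot, y to its left, z up, the work surface at z = 0. Lengths are in mm, angles in rad, forces in N, time in s.
With the tool pointing down it reaches from about 275 to 825 mm from the base axis. Payload 5.2 kg.
Tool frame: the origin (TCP) lies at the very end of the fingers, on their centre line; the grasp point (between the pads) lies 19 mm behind it; z points along the fingers, y is the direction in which the jaws open and shut (so a half turn about z gives the same grasp; the last joint's range is limited). The gripper opens to 93 mm and grips with 3 to 60 N. Pads are 15 mm wide; open, the fingers measure 128 mm over their backs; the gripper's body (75 mm by 188 mm) begins 65 mm behind the grasp point.
Start: joints at [1.115, 0.259, 1.535, -0, 1.348, -0.203], TCP at [137.541, 532.529, 218.653] pointing down, gripper open.
Joint ranges: [-3.14, 3.14], [-0.91, 2.08], [0.19, 2.58], [-1.22, 4.36], [0.22, 2.71], [-3.12, 3.12]. Speed limits (rad/s): [2.57, 2.57, 3.14, 3.14, 3.14, 3.14].

## Interface

Orientations are given as [roll, pitch, yaw] about the fixed x, y, z axes, in that order (R = Rz(yaw) Ry(pitch) Rx(roll)).
In Python, from bench import robot gives the robot as it stands. The module is installed in compiled form; this text tells all that it offers. Calls block until the motion is done:
- robot.move_ptp(position, orientation): joint-space move of the TCP to a pose.
- robot.move_linear(position, ori=None, speed=150, f_stop=None): straight line of the TCP; ori=None keeps the orientation; speed is the mean speed in mm/s. With f_stop (N) it stops when the force on the tool has changed by that much, and returns True; else False.
- robot.move_j(angles): joint-space move.
- robot.move_gripper(opening): opening from 0.0 (shut) to 1.0 (fully open); the grip force is fixed at half the most; returns when the fingers have stopped.
- robot.sleep(seconds).
- robot.inverse_kinematics(position, orientation): joint angles nearest the present ones, or None.
- robot.get_image(name): name is "scene" or "top" or "wrist"; returns a dict with "img" (384x512x3 uint8, blue, green, red), "fovy" (degrees; the focal length in pixels is half the picture's height over the tangent of half this angle, whatever the lens; pixels are square), "cx", "cy" (the principal point, pixels), "eye" and "orientation" of the camera in the world. Camera axes: x right, y down, z forward; pixel columns grow to the right and rows downward; lengths in mm; the calibration is good to about 2 mm. A picture is of the moment at which its call begins. There is no depth.
A pose or a line that the arm cannot do raises robot.MotionError and nothing moves.
- robot.hand_in(): hands the job in, once; it reports no verdict.
Readings, each from a call of its own:
- robot.current_t(): time.
- robot.current_qpos(): joint angles.
- robot.current_joint_vel(): joint speeds.
- robot.current_joint_efforts(): joint torques, N m.
- robot.current_tcp_pos(): TCP position.
- robot.current_eef_rot(): TCP orientation.
- robot.current_contact_force(): force on the tool from outside, world axes, zero at the start.
- robot.current_ft_torque(): the same for the moment, N m.
- robot.current_gripper_width(): opening from 0.0 (shut) to 1.0 (fully open).
Only numpy, scipy, OpenCV 4.12 (cv2) and the standard library are available. Lean on these libraries where they do the work, as an engineer would, in place of code of your own. Each camera call takes 0.05 s, during which the arm holds its last target.

## Task

Open the long wooden tea box: take its sliding lid by the finger bar, lift that end over the stop lip, draw the lid out of the grooves that hold its other end, and lay it flat, bar up, in the middle of the round cork trivet. Set it down in the grip rather than dropping it, and leave the gourd standing where it is.

Things in the scene. Friction and masses are not known exactly. Their poses are not given: they have to be found in the camera images.
- lid: Flat wooden sliding lid in the tea box, 140 (x) x 84 (y) x 6 mm, 0.12 kg, loose. Origin: centre of underside; z up; axes as the box's at the start. A finger bar stands on top: 40 long (x) x 14 wide (y) x 20 mm tall, centred 45 mm from the lid's centre towards -x, top 26 mm above the origin. The -x end is the nose, by the stop lip; the +x end, the tail, lies in the grooves.
- lid_nose (a point): Middle of the lower edge of the lid's nose, at (-70, 0, 0) mm in the lid's frame. The nose can be tipped up about the tail by at most 23 mm (0.16 rad); more than 8 mm clears the lip. Then, slid 30 mm towards the box's -x, the tail is out of the grooves and the lid lifts off.
- tea_box: Long wooden box, 160 (x) x 100 (y) mm, fixed; not the squarish box with a round knob. Origin: centre of underside; z up. The lid rests 56 mm above the ledge on the side walls, 2 mm play all round, between cheeks flush with its top. At the -x end the 8 mm front wall rises to 64 mm: the stop lip. At the +x end, from x = 40 to 72, a strip along each side (z 67 to 73, 18 mm wide) covers the tail.
- trivet: Round cork trivet, 200 mm in diameter, 8 mm thick, lying fixed on the ledge. Origin: centre of its underside; its top is 8 mm above.
- gourd: Dark calabash gourd in a steel holder, 110 mm tall, 86 mm across, standing loose on the ledge, nearer the robot than the boxes. Origin: centre of its underside, z up.
Not all that is in view belongs to the job. What is shaped like the lid but green is not meant.

How it is judged:
By the outcome, as a careful person would: the job done as asked, in the order asked, and still so for the second after the job is handed in, with the robot touching nothing.
It also fails if it takes over 45 s, if anything falls off the work surface, if the arm or the gripper's body presses on something with over 40 N, if the wrist force passes 120 N, or if a joint passes its speed limit or range.

## Working session

There is one attempt and no reset: what is moved stays moved. The work goes in short steps, each a Python script; the robot and the scene stay as the last script left them, time stands still between calls to the robot, and variables do not carry over. Pictures are saved under pics/ and viewed, and the job is handed in when it is done.

```bash
mkdir -p pics; ls
cat > h.py <<'E'
import numpy as np, cv2
from scipy.spatial.transform import Rotation as R
from bench import robot
def snap(n,tag):
    d=robot.get_image(n); cv2.imwrite(f"pics/{tag}.png",d["img"]); 
    np.save(f"pics/{tag}.npy",{k:v for k,v in d.items()},allow_pickle=True); return d
def load(tag): return np.load(f"pics/{tag}.npy",allow_pickle=True).item()
def rot(d):
    o=np.array(d["orientation"],float)
    return o if o.shape==(3,3) else R.from_euler("xyz",o).as_matrix()
def f(d): return d["img"].shape[0]/2/np.tan(np.radians(d["fovy"])/2)
def ray(d,u,v):
    r=rot(d)@np.array([(u-d["cx"])/f(d),(v-d["cy"])/f(d),1.0]); return np.array(d["eye"],float),r
def onz(d,u,v,z):
    e,r=ray(d,u,v); return e+r*(z-e[2])/r[2]
def proj(d,p):
    c=rot(d).T@(np.array(p,float)-np.array(d["eye"],float)); return np.array([d["cx"]+f(d)*c[0]/c[2],d["cy"]+f(d)*c[1]/c[2]])
E
python3 - <<'E'
from h import *
for n in ("scene","top","wrist"):
    d=snap(n,n+"0"); print(n,d["fovy"],d["cx"],d["cy"],d["eye"],d["orientation"])
print(robot.current_t(),robot.current_eef_rot())
E
```

```text
pics
scene 47.28709640147461 259.672657602816 196.52704620181936 [848.53057466 376.91838862 955.75046767] [-2.58632767 -0.00375549  2.34437643]
top 51.26001749836536 251.56398114139716 192.40190993670373 [ 388.05232733  -13.86267455 1238.7912797 ] [-3.09082502e+00  9.19016170e-04 -1.56327310e+00]
wrist 64.16173395424438 256.42712913357457 191.29072289905366 [ 62.22039095 551.98437605 383.5606138 ] [2.85571681e+00 1.90566682e-03 1.31891073e+00]
0.15 [-3.14028231e+00 -2.83678641e-04  2.88881817e+00]
```

View pics/scene0.png

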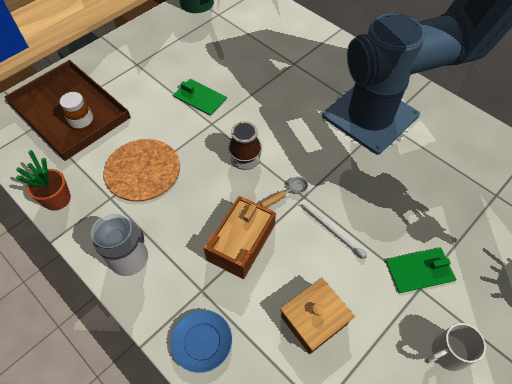

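View pics/top0.png

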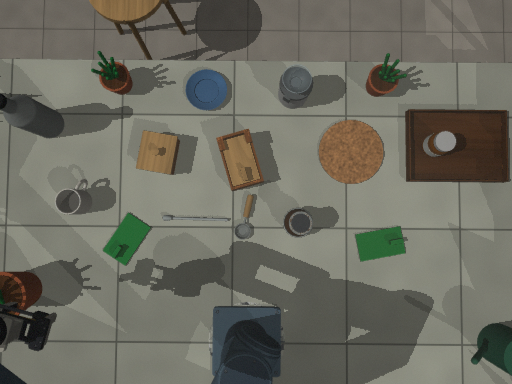

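View pics/wrist0.png

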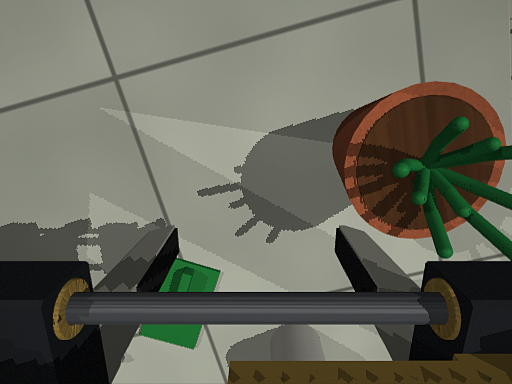

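The scene view shows the tea box at (240,236), with the bar at its end towards the robot. The squarish knob box is at (317,315), the trivet at (142,168), the gourd at (244,145), and green lid-shaped decoys are at (200,96) and (421,270). In the top view the tea box is at (240,160) and the trivet at (351,152). I'll enlarge the tea box to confirm it.

Run:
```python
from h import *
a=load("top0")["img"][115:205,195:285]; b=load("scene0")["img"][185:285,190:290]
a=cv2.resize(a,(400,400),interpolation=cv2.INTER_CUBIC); b=cv2.resize(b,(400,400),interpolation=cv2.INTER_CUBIC)
cv2.imwrite("pics/crop1.png",np.hstack([a,b]))
```

```text
(no output)
```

View pics/crop1.png

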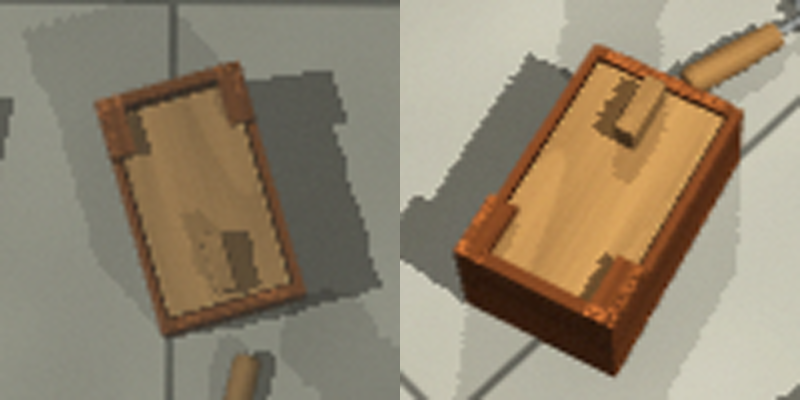

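The crop confirms it. It is the long box with two corner strips at the far end and a wooden lid, and the bar is at the end nearest the robot. That end is the nose, so -x points towards the robot.

Run:
```python
from h import *
t=load("top0"); s=load("scene0")
# box corners by eye from crop (top): far-left,far-right strips z=73; near z=64
c=lambda x,y:(195+x/400*90-0.4,115+y/400*90-0.4)
for (x,y,z) in [(97,100,73),(240,65,73),(303,295,64),(165,337,64)]:
    print("box",np.round(onz(t,*c(x,y),z),1))
for n,d,(lo,hi) in (("top",t,((300,390),(110,190))),("scene",s,((95,190),(130,205)))):
    hsv=cv2.cvtColor(d["img"],cv2.COLOR_BGR2HSV)
    m=cv2.inRange(hsv,(5,90,60),(20,255,255)); k=np.zeros_like(m); k[hi[0]:hi[1],lo[0]:lo[1]]=255; m&=k
    m=cv2.morphologyEx(m,cv2.MORPH_CLOSE,np.ones((7,7)))
    cs=max(cv2.findContours(m,cv2.RETR_EXTERNAL,cv2.CHAIN_APPROX_NONE)[0],key=cv2.contourArea)[:,0]
    for z in (8,30):
        P=np.array([onz(d,u,v,z)[:2] for u,v in cv2.convexHull(cs)[:,0]],np.float32)
        A=np.c_[2*P,np.ones(len(P))]; q=np.linalg.lstsq(A,(P**2).sum(1),rcond=None)[0]
        print(n,z,"trivet centre",q[:2],"r",np.sqrt(q[2]+q[0]**2+q[1]**2))
print("gourd top z110",onz(t,300,223,110), onz(s,244,133,110))
```

```text
box [609.2  92.1  73. ]
box [633.2  -2.2  73. ]
box [481.7 -45.1  64. ]
box [453.1  46.   64. ]
top 8 trivet centre [ 580.18056064 -317.83496387] r 98.87094062886455
top 30 trivet centre [ 576.74627567 -312.40149277] r 97.10363133637705
scene 8 trivet centre [ 581.26451469 -315.47430764] r 100.1433729369441
scene 30 trivet centre [ 587.46850342 -299.40188694] r 97.81875345326453
gourd top z110 [ 360.23626993 -149.28840894  110.        ] [ 364.97236013 -145.52019836  110.        ]
```

Run:
```python
from h import *
w=load("wrist0")
RT=R.from_euler("xyz",[-3.14028231e+00,-2.83678641e-04,2.88881817e+00]).as_matrix(); p=np.array([137.541,532.529,218.653])
tc=RT.T@(np.array(w["eye"])-p); Rc=RT.T@rot(w); print(tc.round(1),Rc.round(3))
psi=0.282; box=np.array([544.3,22.7,60])
for yaw in (psi,psi-np.pi):
  R2=R.from_euler("xyz",[np.pi,0,yaw]).as_matrix()
  for off in (-140,-110,-80,80):
   for z in (220,):
    tp=np.array([box[0]+off*np.cos(yaw),box[1]+off*np.sin(yaw),z]); d=dict(w); d["eye"]=tp+R2@tc; d["orientation"]=R2@Rc
    q=robot.inverse_kinematics(tp,[np.pi,0,yaw])
    u=np.array([np.cos(psi),np.sin(psi),0])
    print(round(yaw,2),off,[proj(d,box+k*u).round(0) for k in (-80,0,80)],None if q is None else np.round(q,2))
  for gp in ([501,10.2,64.5],[580+-45*np.cos(psi),-317-45*np.sin(psi),80]):
    q=robot.inverse_kinematics(gp,[np.pi,0,yaw]); print("g",None if q is None else np.round(q,2))
```

```text
[  77.8   -0.2 -164.9] [[ 0.001 -0.959 -0.282]
 [ 1.     0.001 -0.   ]
 [ 0.001 -0.282  0.959]]
0.28 -140 [array([257., 119.]), array([257.,  34.]), array([257., -66.])] [-0.31 -0.    1.84 -0.    1.31  0.98]
0.28 -110 [array([257., 148.]), array([257.,  67.]), array([257., -27.])] [-0.27  0.05  1.78 -0.    1.31  1.02]
0.28 -80 [array([257., 176.]), array([257.,  99.]), array([257.,  10.])] [-0.24  0.11  1.72 -0.    1.31  1.05]
0.28 80 [array([257., 302.]), array([257., 243.]), array([257., 176.])] [-0.11  0.39  1.35 -0.    1.41  1.18]
g [-0.2   0.34  1.85 -0.    0.96  1.09]
g [-0.73  0.51  1.51 -0.    1.12  0.56]
-2.86 -140 [array([257., -66.]), array([257.,  34.]), array([257., 119.])] [-0.07  0.5   1.18  0.    1.47 -1.93]
-2.86 -110 [array([257., -27.]), array([257.,  67.]), array([257., 148.])] [-0.09  0.44  1.26  0.    1.43 -1.94]
-2.86 -80 [array([257.,  10.]), array([257.,  99.]), array([257., 176.])] [-0.11  0.39  1.35  0.    1.41 -1.96]
-2.86 80 [array([257., 176.]), array([257., 243.]), array([257., 302.])] [-0.24  0.11  1.72  0.    1.31 -2.09]
g [-0.2   0.34  1.85  0.    0.96 -2.06]
g [-0.73  0.51  1.51  0.    1.12 -2.58]
```

Run:
```python
from h import *
psi=0.282
robot.move_ptp([544.3-78*np.cos(psi),22.7-78*np.sin(psi),240],[np.pi,0,psi])
snap("wrist","w1"); print(robot.current_t(),robot.current_tcp_pos(),robot.current_eef_rot())
```

```text
2.4417 [469.36518332   1.79119407 240.00777782] [-3.14139898e+00 -6.46228022e-05  2.83694602e-01]
```

View pics/w1.png

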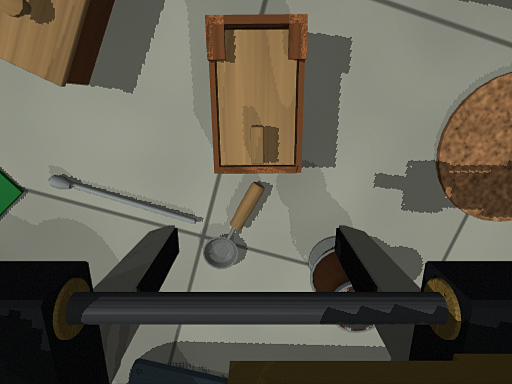

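Run:
```python
from h import *
d=load("w1"); x0,y0,x1,y1=195,5,320,185
im=cv2.resize(d["img"][y0:y1,x0:x1],None,fx=3.3,fy=3.3,interpolation=cv2.INTER_NEAREST); 
hsv=cv2.cvtColor(d["img"],cv2.COLOR_BGR2HSV)
for v in (30,60,90,115,168,171): print(v,[tuple(hsv[v,u]) for u in (206,209,211,213,216,219,222,226,260,292,296,299,302,305,308)])
m=cv2.inRange(hsv,(0,100,40),(30,255,255)); mm=np.zeros_like(m); mm[y0:y1,x0:x1]=m[y0:y1,x0:x1]
mi=cv2.resize(mm[y0:y1,x0:x1],None,fx=3.3,fy=3.3,interpolation=cv2.INTER_NEAREST)
cv2.imwrite("pics/crop2.png",np.hstack([im[:590],cv2.cvtColor(mi,cv2.COLOR_GRAY2BGR)[:590]])[:, :800])
for v in range(65,165,12):
    r=np.where(mm[v])[0]; print(v,r.min(),r.max())
```

```text
30 [(np.uint8(12), np.uint8(195), np.uint8(85)), (np.uint8(12), np.uint8(161), np.uint8(109)), (np.uint8(12), np.uint8(163), np.uint8(102)), (np.uint8(12), np.uint8(164), np.uint8(104)), (np.uint8(12), np.uint8(162), np.uint8(96)), (np.uint8(13), np.uint8(166), np.uint8(106)), (np.uint8(13), np.uint8(165), np.uint8(110)), (np.uint8(18), np.uint8(126), np.uint8(83)), (np.uint8(17), np.uint8(122), np.uint8(146)), (np.uint8(13), np.uint8(169), np.uint8(92)), (np.uint8(12), np.uint8(162), np.uint8(104)), (np.uint8(12), np.uint8(163), np.uint8(94)), (np.uint8(12), np.uint8(161), np.uint8(127)), (np.uint8(13), np.uint8(165), np.uint8(110)), (np.uint8(54), np.uint8(17), np.uint8(154))]
60 [(np.uint8(44), np.uint8(21), np.uint8(134)), (np.uint8(12), np.uint8(234), np.uint8(36)), (np.uint8(12), np.uint8(177), np.uint8(26)), (np.uint8(10), np.uint8(168), np.uint8(35)), (np.uint8(11), np.uint8(149), np.uint8(36)), (np.uint8(16), np.uint8(132), np.uint8(56)), (np.uint8(17), np.uint8(128), np.uint8(64)), (np.uint8(17), np.uint8(129), np.uint8(75)), (np.uint8(17), np.uint8(126), np.uint8(142)), (n
[... 2416 characters left out ...]
2)), (np.uint8(36), np.uint8(25), np.uint8(153)), (np.uint8(47), np.uint8(22), np.uint8(160)), (np.uint8(11), np.uint8(167), np.uint8(104)), (np.uint8(12), np.uint8(161), np.uint8(103)), (np.uint8(12), np.uint8(162), np.uint8(101)), (np.uint8(13), np.uint8(166), np.uint8(92)), (np.uint8(13), np.uint8(170), np.uint8(123)), (np.uint8(13), np.uint8(176), np.uint8(100)), (np.uint8(12), np.uint8(183), np.uint8(64)), (np.uint8(12), np.uint8(186), np.uint8(103)), (np.uint8(44), np.uint8(21), np.uint8(131)), (np.uint8(33), np.uint8(20), np.uint8(129)), (np.uint8(35), np.uint8(24), np.uint8(130))]
65 209 304
77 210 303
89 210 303
101 211 303
113 212 302
125 212 302
137 213 301
149 213 301
161 214 301
```

View pics/crop2.png

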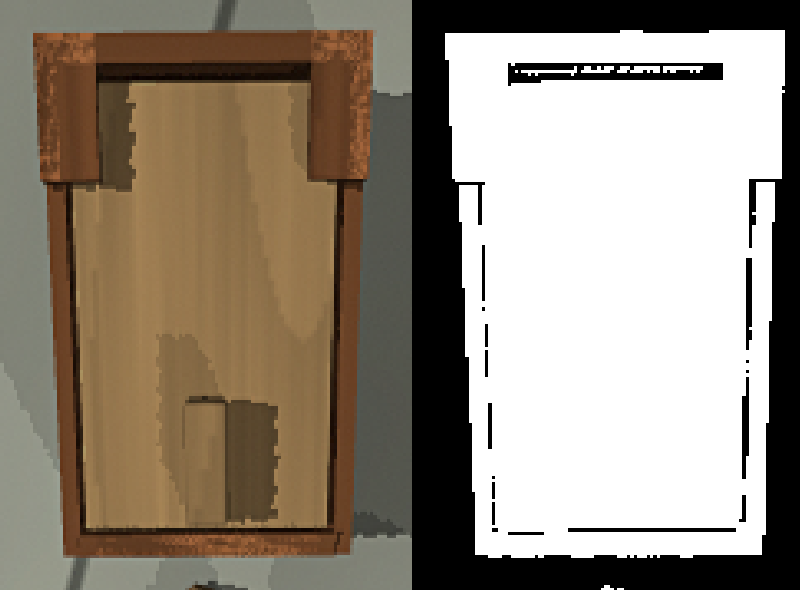

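Run:
```python
from h import *
d=load("w1"); c=lambda x,y:(195+x/3.3-.5,5+y/3.3-.5)
P=[onz(d,*c(x,y),z)[:2] for x,y,z in ((33,31,73),(374,31,73),(349,555,64),(64,556,64))]
P=np.array(P); print(P.round(1)); far=(P[0]+P[1])/2; near=(P[2]+P[3])/2
print("len",np.linalg.norm(far-near),"w",np.linalg.norm(P[0]-P[1]),np.linalg.norm(P[2]-P[3]),"ctr",P.mean(0),"yaw",np.arctan2(*(far-near)[::-1]), np.arctan2(*(P[0]-P[3])[::-1]),np.arctan2(*(P[1]-P[2])[::-1]),"perp",np.arctan2(*(P[0]-P[1])[::-1])-np.pi/2,np.arctan2(*(P[3]-P[2])[::-1])-np.pi/2)
# lid corners z=62 near
L=np.array([onz(d,*c(x,y),62)[:2] for x,y in ((86,527),(331,527))]); print("lid nose corners",L,L.mean(0),np.linalg.norm(L[0]-L[1]))
B=np.array([onz(d,*c(x,y),82)[:2] for x,y in ((185,402),(225,402),(225,521),(185,521))]);print("bar",B.mean(0),np.linalg.norm(B[0]-B[1]),np.linalg.norm(B[0]-B[3]),"yaw",np.arctan2(*((B[0]+B[1]-B[2]-B[3]))[::-1]))
u=np.array([np.cos(.283),np.sin(.283)]);C=P.mean(0); n=np.array([-u[1],u[0]])
for q in (B.mean(0),L.mean(0)): print((q-C)@u,(q-C)@n)
```

```text
[[609.4  94.6]
 [637.5  -1.3]
 [484.7 -46.4]
 [456.7  48.2]]
len 159.5097364906726 w 99.96401243721562 98.63565508467012 ctr [547.06822845  23.76941145] yaw 0.2906341232358029 0.29478867875469916 0.2864704930815597 perp 0.2845134142904604 0.2879595099136312
lid nose corners [[468.21886155  43.54790374]
 [491.95438002 -37.65530783]] [480.08662078   2.94629795] 84.60104258875177
bar [503.66054039  11.12307208] 12.564461044198238 37.90390137389932 yaw 0.2846158827048282
-45.21235215757527 -0.02223668103570384
-70.13181203193037 -1.2910315264753762
```

```bash
python3 - <<'E'
from h import *
psi=0.287; o=[np.pi,0,psi]
robot.move_gripper(0.45)
robot.move_ptp([503.7,11.1,130],o)
print(robot.move_linear([503.7,11.1,64.5],speed=60,f_stop=8),robot.current_tcp_pos())
snap("wrist","w2a")
robot.move_gripper(0.0)
print(robot.current_gripper_width()*93,robot.current_contact_force(),robot.current_ft_torque(),robot.current_tcp_pos(),robot.current_eef_rot(),robot.current_t())
snap("wrist","w2"); snap("scene","s2")
E
python3 -c "
import cv2,numpy as np
a=cv2.imread('pics/w2.png')[150:384,130:390];b=cv2.imread('pics/s2.png')[170:290,180:300]
cv2.imwrite('pics/c2.png',np.hstack([cv2.resize(a,(400,360)),cv2.resize(b,(360,360))]))"
```

```text
False [504.04532409  11.05563934  64.85818777]
13.828146824329984 [0.37729449 0.65638654 0.89920179] [-0.00932149  0.17529183  0.0501674 ] [503.71311651  11.09630601  64.56219112] [ 3.14156276e+00 -2.86249195e-05  2.87077848e-01] 5.7917
```

View pics/c2.png

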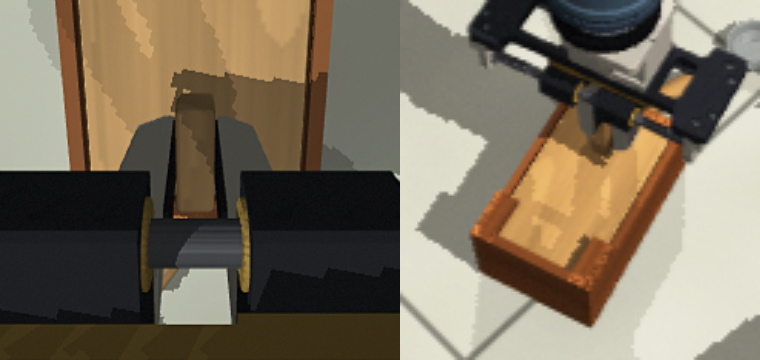

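The bar is held: the jaws read 13.8 mm, with the bar centred between the fingers. Next I tip the nose up about the tail, in small steps.

```bash
cat >> h.py <<'E'
psi=0.287; T0=np.array([503.713,11.096,64.562])
Rb=R.from_euler("z",psi).as_matrix(); r0=np.array([-45,0,8.56]); O0=T0-Rb@r0   # lid origin at rest
def tip(nose,slide=0,up=0):
    th=np.arcsin(nose/140); Rl=R.from_euler("y",th).as_matrix()
    p=np.array([70,0,0])+Rl@(r0-np.array([70,0,0]))+np.array([-slide,0,up])
    return O0+Rb@p,[np.pi,th,psi]
def st(): print("t",robot.current_t(),"F",np.round(robot.current_contact_force(),1),"M",np.round(robot.current_ft_torque(),2),"w",round(robot.current_gripper_width()*93,1),"p",np.round(robot.current_tcp_pos(),1))
E
python3 - <<'E'
from h import *
for n,up in ((4,.3),(8,.5),(12,.5),(16,.5)):
    p,o=tip(n,0,up); print(n,robot.move_linear(p,o,speed=25,f_stop=15)); st()
snap("scene","s3"); snap("wrist","w3")
E
python3 -c "
import cv2,numpy as np
a=cv2.imread('pics/w3.png')[150:384,130:390];b=cv2.imread('pics/s3.png')[170:290,180:300]
cv2.imwrite('pics/c3.png',np.hstack([cv2.resize(a,(400,360)),cv2.resize(b,(360,360))]))"
```

```text
4 False
t 6.1917 F [-0.2 -1.  -0.4] M [-0.01  0.21 -0.  ] w 14.1 p [504.2  11.3  68. ]
8 False
t 6.4833 F [ 0.3 -0.3 -1.4] M [-0.02  0.13 -0.01] w 13.7 p [504.4  11.4  71.4]
12 False
t 6.7667 F [ 0.3  0.2 -0.8] M [-0.    0.16  0.  ] w 13.6 p [504.9  11.5  74.7]
16 False
t 7.05 F [-0.  -0.7 -1.7] M [ 0.02  0.08 -0.01] w 13.9 p [505.5  11.7  78. ]
```

View pics/c3.png

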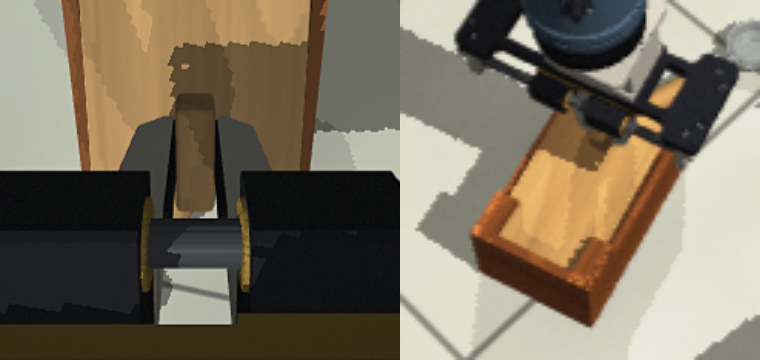

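The lid is tipped with the gripper (in the left crop it covers the lip, and the bar is unchanged in the jaws), and the forces are small. Next I slide it out.

```bash
python3 - <<'E'
from h import *
for s in (8,16,24,32,40):
    p,o=tip(16,s,0.5+s*0.02); r=robot.move_linear(p,o,speed=40,f_stop=12); print(s,r); st()
    if r: break
snap("scene","s4"); snap("wrist","w4")
E
python3 -c "
import cv2,numpy as np
a=cv2.imread('pics/w4.png')[0:384,100:400];b=cv2.imread('pics/s4.png')[170:290,180:300]
cv2.imwrite('pics/c4.png',np.hstack([cv2.resize(a,(320,400)),cv2.resize(b,(400,400))]))"
```

```text
8 False
t 7.5 F [ 1. -0. -0.] M [-0.03  0.05  0.  ] w 13.4 p [497.3   9.2  78.4]
16 False
t 7.85 F [-0.1 -0.8 -1.5] M [-0.06  0.14 -0.  ] w 14.1 p [489.8   7.   78.5]
24 False
t 8.2 F [ 0.3 -0.5 -1.2] M [0.01 0.15 0.01] w 13.6 p [482.1   4.8  78.7]
32 False
t 8.55 F [ 0.1  0.1 -0.9] M [-0.04  0.11  0.04] w 13.7 p [474.4   2.5  78.8]
40 False
t 8.9 F [ 0.4  0.8 -1. ] M [0.03 0.13 0.01] w 13.9 p [4.668e+02 2.000e-01 7.900e+01]
```

View pics/c4.png

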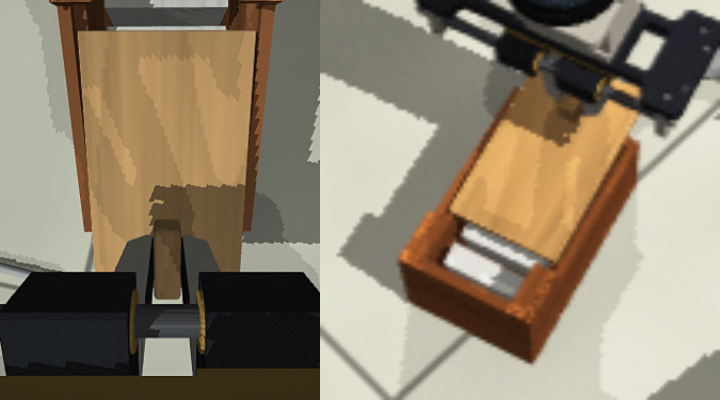

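The tail is clear of the strips (left crop: tail edge at row 30, below the strip ends). I lift it, level it and carry it to the trivet.

```bash
python3 - <<'E'
from h import *
p,o=tip(16,40,30); robot.move_linear(p,o,speed=80,f_stop=15); st()
p,o=tip(0,40,150); robot.move_linear(p,o,speed=130,f_stop=20); st()
C=np.array([581.3,-316.6,0]); 
tgt=C+Rb@np.array([-45,0,0]); 
robot.move_linear([tgt[0],tgt[1],p[2]],speed=150); robot.sleep(0.3); st()
snap("scene","s5"); snap("wrist","w5"); snap("top","t5")
E
python3 -c "
import cv2,numpy as np
a=cv2.imread('pics/w5.png');b=cv2.imread('pics/s5.png')[70:270,40:290]
cv2.imwrite('pics/c5.png',np.hstack([cv2.resize(a,(400,300)),cv2.resize(b,(375,300))]))"
```

```text
t 9.5083 F [-0.5 -0.2 -0.5] M [0.02 0.14 0.07] w 13.9 p [4.671e+02 3.000e-01 1.078e+02]
t 10.4833 F [-0.7  0.8 -0.6] M [-0.08  0.14 -0.01] w 13.6 p [ 4.648e+02 -1.000e-01  2.137e+02]
t 13.1833 F [ 0.3 -1.4 -0.1] M [-0.08  0.16  0.04] w 13.8 p [ 538.1 -329.1  214.6]
```

View pics/c5.png

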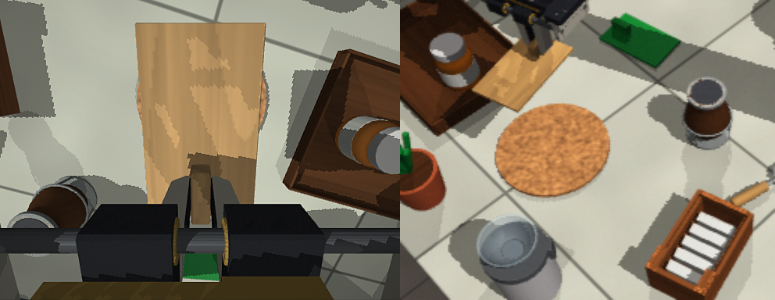

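Run:
```python
from h import *
d=load("w5"); 
hsv=cv2.cvtColor(d["img"],cv2.COLOR_BGR2HSV); m=cv2.inRange(hsv,(14,90,50),(26,200,255)); m[215:]=0; m[:, :150]=0; m[:,360:]=0
c=max(cv2.findContours(m,cv2.RETR_EXTERNAL,cv2.CHAIN_APPROX_NONE)[0],key=cv2.contourArea)[:,0]
print(cv2.boundingRect(c)); 
a=c[np.argmin(c.sum(1))]; b=c[np.argmax(c[:,0]-c[:,1])]; print(a,b)
zt=robot.current_tcp_pos()[2]-8.56+6
A,B=onz(d,*a,zt),onz(d,b[0]+1,b[1],zt); print(np.linalg.norm(A-B),(A+B)/2, "yaw",np.arctan2(*(A-B)[:2][::-1])-np.pi/2)
o=robot.current_eef_rot(); print(o); T=np.array(robot.current_tcp_pos()); print("tail mid in tool-yaw frame",Rb.T@((A+B)/2-T),"expect 115")
# trivet edges visible in w1 & wrist here
for n in("top",):
  t=load("t5"); cv2.imwrite("pics/t5c.png",cv2.resize(t["img"][90:210,270:512],None,fx=3.2,fy=3.2))
```

```text
(173, 29, 168, 186)
[173  30] [339  30]
82.79712319974622 [ 646.81870255 -297.43743828  212.01981136] yaw 0.2881862296042801
[-3.14158813e+00 -1.79582818e-05  2.87002730e-01]
tail mid in tool-yaw frame [113.25954191  -0.20404241  -2.56      ] expect 115
```

View pics/t5c.png

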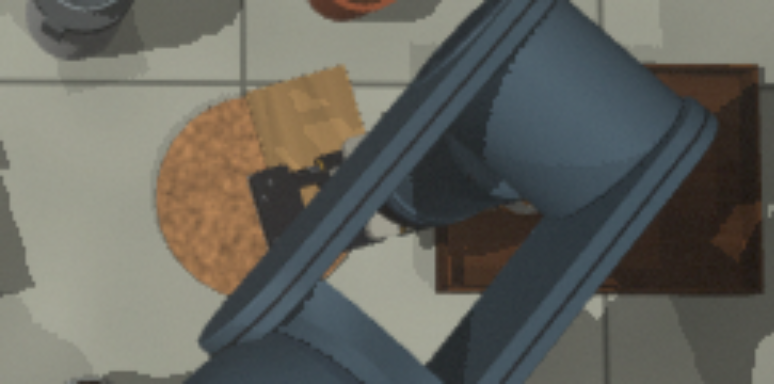

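The lid hangs level and square in the grip: its tail is 113 mm from the TCP (115 expected) and its yaw is 0.288. Next I lower it to contact.

```bash
python3 - <<'E'
from h import *
C=np.array([581.3,-316.6,0]); tgt=C+Rb@np.array([-45,0,0])
print(robot.move_linear([tgt[0],tgt[1],40],[np.pi,0,psi],speed=120,f_stop=20)); st()
print(robot.move_linear([tgt[0],tgt[1],15.5],speed=20,f_stop=4)); robot.sleep(0.2); st()
snap("scene","s6"); snap("wrist","w6")
E
python3 -c "
import cv2,numpy as np
a=cv2.imread('pics/w6.png');b=cv2.imread('pics/s6.png')[70:270,40:290]
cv2.imwrite('pics/c6.png',np.hstack([cv2.resize(a,(400,300)),cv2.resize(b,(375,300))]))"
```

```text
False
t 14.9417 F [ 0.2 -0.6 -0.1] M [-0.05  0.19 -0.02] w 14.1 p [ 538.6 -329.7   40.9]
True
t 16.2167 F [ 0.5 -0.   5.1] M [0.   0.16 0.  ] w 13.8 p [ 538.  -329.2   16.6]
```

View pics/c6.png

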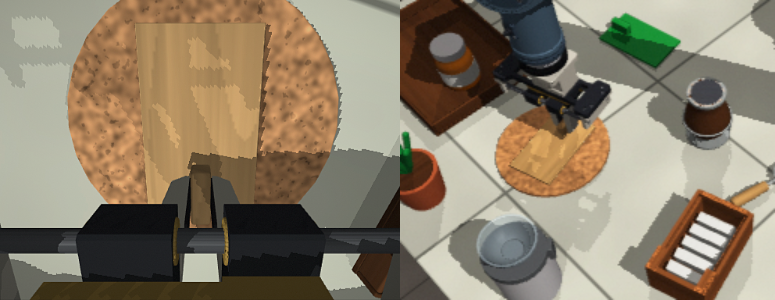

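Contact came at TCP z = 16.6, exactly what a lid lying flat predicts. Before releasing, I check the centring in the wrist view.

```bash
cat > cen.py <<'E'
from h import *
def trivet(d,poly_excl=None,rmax=250,roi=None):
    hsv=cv2.cvtColor(d["img"],cv2.COLOR_BGR2HSV)
    m=cv2.inRange(hsv,(5,90,40),(28,255,255))
    if roi: k=np.zeros_like(m); k[roi[0]:roi[1],roi[2]:roi[3]]=255; m&=k
    m=cv2.morphologyEx(m,cv2.MORPH_CLOSE,np.ones((5,5))); m=cv2.morphologyEx(m,cv2.MORPH_OPEN,np.ones((5,5)))
    c=max(cv2.findContours(m,cv2.RETR_EXTERNAL,cv2.CHAIN_APPROX_NONE)[0],key=cv2.contourArea)[:,0]
    if roi: c=c[(c[:,1]>roi[0]+3)&(c[:,1]<roi[1]-4)&(c[:,0]>roi[2]+3)&(c[:,0]<roi[3]-4)]
    P=np.array([onz(d,u,v,8)[:2] for u,v in c])
    for _ in range(4):
        A=np.c_[2*P,np.ones(len(P))]; q=np.linalg.lstsq(A,(P**2).sum(1),rcond=None)[0]; r=np.sqrt(q[2]+q[0]**2+q[1]**2)
        e=np.abs(np.hypot(*(P-q[:2]).T)-r); P=P[e<max(2,2*np.median(e))]
    return q[:2],r,len(P)
E
python3 - <<'E'
from cen import *
d=load("w6"); C,r,n=trivet(d,roi=(0,225,60,460)); print("trivet",C,r,n)
T=np.array([538.0,-329.2]); print("lid centre by TCP",T+(Rb@[45,0,0])[:2])
tail=[onz(d,u,v,14)[:2] for u,v in ((136*1.28,24*1.28),(265*1.28,24*1.28))]; print("tail mid",np.mean(tail,0),"-> centre",np.mean(tail,0)-(Rb@[70,0,0])[:2],np.linalg.norm(tail[0]-tail[1]))
E
```

```text
trivet [ 582.13224562 -318.3103569 ] 98.35464287603605 440
lid centre by TCP [ 581.15938385 -316.4615705 ]
tail mid [ 646.37427893 -297.62353222] -> centre [ 579.23745962 -317.43886699] 81.89304416269238
```

The lid and trivet centres agree to about 3 mm or better. I release and retreat upwards.

```bash
python3 - <<'E'
from h import *
robot.move_gripper(0.45); st()
p=np.array(robot.current_tcp_pos()); robot.move_linear([p[0],p[1],120],speed=80,f_stop=15); st()
b=Rb@np.array([-90,0,0])
robot.move_linear([p[0]+b[0],p[1]+b[1],230],speed=150); robot.sleep(.5)
st(); snap("wrist","w7"); snap("scene","s7"); snap("top","t7")
E
python3 -c "
import cv2,numpy as np
a=cv2.imread('pics/w7.png');b=cv2.imread('pics/s7.png')[70:270,40:290]
cv2.imwrite('pics/c7.png',np.hstack([cv2.resize(a,(400,300)),cv2.resize(b,(375,300))]))"
```

```text
t 16.9833 F [0.4 0.2 0.6] M [-0.03  0.18 -0.02] w 41.7 p [ 537.2 -328.5   15.4]
t 18.4417 F [ 0.1  0.1 -0.2] M [0.01 0.17 0.02] w 41.9 p [ 536.9 -328.3  119.3]
t 20.0417 F [-0.5 -0.4 -0.6] M [-0.03  0.17 -0.02] w 41.9 p [ 451.  -354.   229.9]
```

View pics/c7.png

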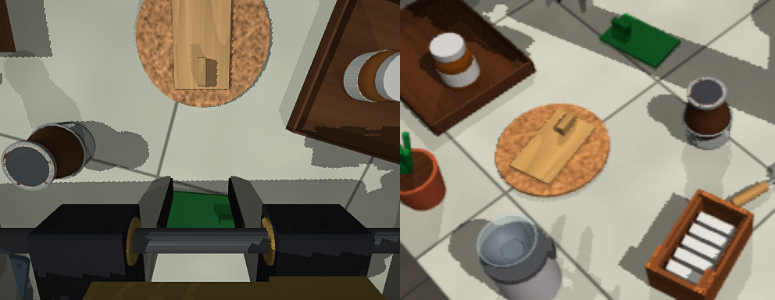

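The lid lies flat on the trivet with its bar up, and the gourd is still standing. One last numeric check of the centring and the gourd:

Run:
```python
from cen import *
d=load("w7"); k=1.28
print("trivet",trivet(d,roi=(0,150,160,360)))
N=[onz(d,u*k,v*k,14)[:2] for u,v in ((174.5,89),(229,89))]; nm=np.mean(N,0); print("w7 lid ctr",nm+(Rb@[70,0,0])[:2],np.linalg.norm(N[0]-N[1]))
s=load("s7"); c=lambda x,y:(40+x*250/375,70+y*200/300)
im=s["img"]; hsv=cv2.cvtColor(im,cv2.COLOR_BGR2HSV)
x=cv2.resize(im[130:205,100:190],None,fx=6,fy=6,interpolation=cv2.INTER_CUBIC); cv2.imwrite("pics/c8.png",x)
g0,g1=load("scene0")["img"],im
print("gourd scene diff",cv2.absdiff(g0[120:170,225:265],g1[120:170,225:265]).mean())
```

```text
trivet (array([ 581.70303159, -318.52856146]), np.float64(98.4525523048586), 334)
w7 lid ctr [ 580.4604566  -317.81919839] 84.27182013300398
gourd scene diff 15.748333333333333
```

View pics/c8.png

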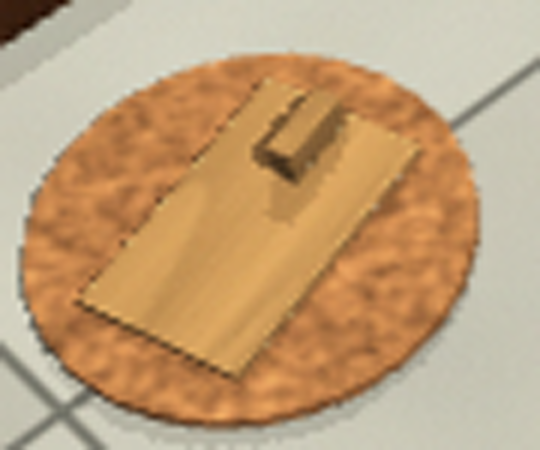

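The lid is centred to within about 1.5 mm. The gourd patch differs by 15.7 grey levels, which could be the arm's shadow, so I compare the two crops directly.

Run:
```python
from h import *
g=[load(t)["img"][110:180,210:280] for t in("scene0","s7")]
cv2.imwrite("pics/c9.png",np.hstack([cv2.resize(x,(390,390),interpolation=cv2.INTER_NEAREST) for x in g]))
```

```text
(no output)
```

View pics/c9.png

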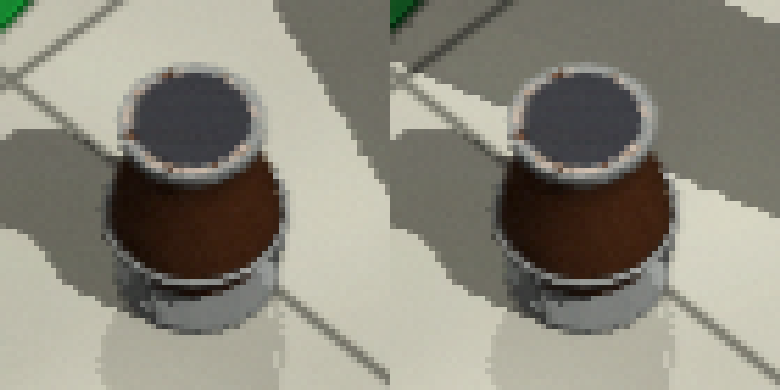

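The gourd is at exactly the same pixels in both crops; only the arm's shadow moved. I hand the job in.

Run:
```python
from h import *
st(); print(robot.hand_in())
```

```text
t 20.1917 F [ 0.3  0.  -0.1] M [0.01 0.17 0.03] w 41.7 p [ 450.9 -354.   230. ]
the job is handed in; nothing more can be done
None
```

I opened the tea box and laid its lid flat, bar up, in the middle of the cork trivet, then handed in at t = 20.2 s with the gripper clear of everything. No verdict was reported.

- **What I did:** I gripped the bar, tipped the nose up 16 mm about the tail and drew the lid 40 mm out of the grooves. Then I lifted and levelled it, lowered it to contact on the trivet in the grip, and released it there.
- **Forces:** The forces I read were at most about 5 N, and that was at set-down.
- **Set-down:** Contact came at TCP height 16.6 mm, as expected for a lid lying flat.
- **Centring:** After release, the lid centre was at (580.5, -317.8) and the trivet centre at (581.7, -318.5), about 1.5 mm apart. Before release, different estimates disagreed by up to about 3 mm; I trust the one after release.
- **Gourd:** A simple image difference flagged the gourd. Side by side, its pixels were unchanged and only the arm's shadow had moved, so it still stands where it was.

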